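Close and lock the sliding UV cover

TASK

Close the amber cover of the curing box fully at both ends; it sits in sticky tracks and racks, so push its two posts by turns, a little each time, and do not force it when it jams. Then line up the red quarter-turn fastener with the slot, push it in, turn it a quarter so that it stays locked, and let go. Leave everything else on the bench where it is.

Things in the scene. Friction and masses are not known exactly. Their poses are not given: they have to be found in the camera images.
- uvbox: White curing box, fixed, 270 (its x: closing direction, away from the robot) x 300 mm; origin: centre of underside. Grey hood over the near half (x -135 to -17, y +-95, top 72 mm high), then the open bay, then an aluminium crossbar (x +77 to +119, top 71 mm high) with the fastener. Side rails at y +-125 to +-153, tops 67 mm high. Only posts and fastener rise above the hood.
- cover: Amber clear plate, 128 (x) x 268 (y) x 4 mm, 0.5-1 kg; origin: centre of underside; axes as the box's when square. Slides along the box's x, closed at x = +40 mm, in sticky tracks (3 to 8 N). Pins 54 mm apart with 1.6 mm side play: one end can lead the other by 15 to 25 mm (0.1 rad), then it jams however hard it is pushed; pushing the other end frees it. Only the posts can be pushed.
- post_left (a point): On the black post with a yellow top at the cover's left (+y) end, 20 mm below its top. Post: upright, 12 mm round, at cover x 0, y +112 mm, top 105 mm above the bench, free all round above the 72 mm high hood; low pushes slide easiest. This point is 85 mm above the bench; at x = +40 mm of the box that end is fully closed, against its rubber stop.
- post_right (a point): The same point on the like post at the cover's right (-y) end, cover y -112 mm.
- wing (a point): Centre of the fastener's red wing grip: 12 mm thick, 34 mm long (point's y axis), 32 mm tall, turning on an upright axis at x +90 mm, y 0 of the box. Not pushed: centre 103, underside 87, top 119 mm above the bench; pushed fully in, 15 mm lower.
- stud_push (a joint): How far the fastener is pushed down, m: 0 at rest (sprung up), 0.015 fully in; takes 4 to 9 N. Its 18x5 mm blade, along the wing, 3 mm above the cover, enters the cover's 24x9 mm slot only with the cover closed and blade lined up; from 0.011 on it is below the plate. Turned a quarter there, it catches and stays in when let go (about 0.009 to 0.012).
- stud_turn (a joint): Turn of the fastener, rad, counter-clockwise from above: 0 = wing along the box's y, in line with the red marks on the crossbar, lined up with the slot; +1.57 or -1.57 = wing along the box's x: locked (stops at +-1.65). Stays where it is left; light friction (0.03 N m).
- board: Bystander: small green phone circuit board, 50x100x6 mm, lying in the bay under the cover's path; origin at the centre of its underside.
- screwdriver: Bystander: blue-handled screwdriver, 150 mm, lying left of the curing box; origin at the centre of its underside.
- parts_tray: Bystander: white divided parts tray, 100x140x25 mm; origin at the centre of its underside.
- phone: Bystander: black phone, 72x148x8 mm, lying flat; origin at the centre of its underside.
- flux_jar: Bystander: amber jar with white lid, 48 mm across, 45 mm tall; origin at the centre of its underside.
- solder_reel: Bystander: grey reel, 60 mm across, 40 mm tall; origin at the centre of its underside.
- battery: Bystander: flat black battery pack, 40x90x6 mm; origin at the centre of its underside.

How it is judged:
By the outcome, as a careful person would: the job done as asked, in the order asked, and still so for the second after the job is handed in, with the robot touching nothing.
It also fails if it takes over 66 s, if anything falls off the work surface, if the arm or the gripper's body presses on something with over 40 N, if the wrist force passes 120 N, or if a joint passes its speed limit or range.

ROBOT

A 6-joint arm with a two-finger parallel gripper is mounted at the origin on the work surface. World frame = base frame: x ahead of the robot, y to its left, z up, the work surface at z = 0. Lengths are in m, angles in degrees, forces in N, time in s.
With the tool pointing down it reaches from about 0.25 to 0.725 m from the base axis. Payload 9.7 kg.
Tool frame: the origin (TCP) lies at the very end of the fingers, on their centre line; the grasp point (between the pads) lies 19 mm behind it; z points along the fingers, y is the line along which they close (so a half turn about z gives the same grasp; the last joint's range is limited). The gripper opens to 85 mm and grips with 20 to 120 N. Pads are 22 mm wide; open, the fingers measure 114 mm over their backs; the gripper's body (76 mm by 85 mm) begins 54 mm behind the grasp point. The pads swing forward as they close: fully open they stand 13 mm farther back than shut.
Start: joints at [-69.958, 4.979, 10.078, 95.1, 0, 90], TCP at [0.188, -0.517, 0.231] pointing down, gripper open.
Joint ranges: [-179.16, 179.16], [-48.56, 103.87], [-65.8, 70.77], [-126.05, 130.52], [-82.76, 87.17], [-180, 180]. Speed limits (degrees/s): [127.2, 127.2, 147.25, 180, 180, 180].

INTERFACE

Orientations are given as [roll, pitch, yaw] about the fixed x, y, z axes, in that order (R = Rz(yaw) Ry(pitch) Rx(roll)).
In Python, from workcell import telemetry, optics, workorder gives the robot as it stands.
- The arm moves only by the shell command python3 -m handwheel 'ROWS' [FORCE]. ROWS is JSON, a list of rows, each an object of numbers: "tx", "ty", "tz": the shift along the tool's x, y, z in m; "ax", "ay", "az": the turn, a rotation vector about the tool's x, y, z in degrees; "jaw": the gripper command: -1 is shut, 1 is fully open, values between are in proportion. A call has exactly 10 rows; each row shifts and turns the commanded pose from where the row before left it, along the tool's axes as they then stand; what a row does not reach is not made up. A row lasts 1/8 s, in which the tool goes at most 62.5 mm and 10.7 degrees, less where a joint would pass 70% of its speed; a pose out of reach is approached as far as the arm can. A call is refused whole if a number of a shift passes 0.0625 or a number of a turn 10.7, either way. A call with a gripper value outside its range is refused whole. The fingers move at their own pace and stop on an object; FORCE is the grip in N (left out, the last holds). Time passes only in rows, so rows that do not move let the fingers close, or fill a call up. It gives the time, the measured TCP pose, the force, the opening and the grip force at its end, in the units of the state.
- telemetry.get_obs(): the state, without advancing time (a new reading comes with each control period).
- optics.camera(name): name is "scene" or "side" or "wrist"; returns a dict with "color" (480x640x3 uint8, red, green, blue), "K" (3x3 intrinsics, pixels), "extrinsics" (4x4, takes a point from camera to world coordinates); the wrist camera has in their place "mount" (4x4, takes a point from camera to tool coordinates, whose origin is the TCP and whose axes are the flange's). Camera axes: x right, y down, z forward; pixel columns grow to the right and rows downward; lengths in m; the calibration is good to about 2 mm. A picture is of the moment at which its call begins: read the wrist's pose just before it. There is no depth.
- workorder.job_done(): hands the job in; it is judged then, once.
The state is a dict: "time": time; "q": joint angles; "qd": joint speeds; "joint_efforts": joint torques, N m; "ee_pos": TCP position; "tcp_rot": TCP orientation; "wrist_force": force on the tool from outside, world axes, zero at the start; "torque": the same for the moment, N m; "opening": finger opening in m; "grasp_force": force on a finger pad.
Only numpy, scipy, OpenCV 4.12 (cv2) and the standard library are available. Lean on these libraries where they do the work, as an engineer would, in place of code of your own. Each camera call takes 0.05 s, during which the arm holds its last target. There are 200 camera calls.

## Working session

There is one attempt and no reset: what is moved stays moved. The work goes in short steps, Python scripts to look and compute and a shell command to move; the robot and the scene stay as the last step left them, time stands still between calls to the robot, and variables do not carry over. Pictures are saved under pics/ and viewed, at most 10 in all, crops included, and the job is handed in when it is done.

```bash
ls; mkdir -p pics; python3 - <<'E'
from workcell import telemetry, optics
import cv2,numpy as np
o=telemetry.get_obs();print({k:np.round(v,3).tolist() for k,v in o.items()})
ims=[]
for n in ["scene","side"]:
    c=optics.camera(n);print(n,c["K"].tolist(),np.round(c["extrinsics"],4).tolist());cv2.imwrite(f"pics/{n}0.png",c["color"][:,:,::-1])
c=optics.camera("wrist");print(c["K"].tolist(),np.round(c["mount"],4).tolist());cv2.imwrite("pics/wrist0.png",c["color"][:,:,::-1])
E
```

```text
pics
{'time': 0.0, 'q': [-69.959, 5.012, 10.033, 95.098, 0.001, 90.0], 'qd': [-0.071, 0.056, 0.013, 0.114, -0.067, 0.052], 'joint_efforts': [-0.001, -52.038, 46.481, 0.016, -0.0, -0.0], 'ee_pos': [0.188, -0.516, 0.231], 'tcp_rot': [-179.922, -0.001, 20.04], 'wrist_force': [-0.003, 0.818, -0.345], 'torque': [-0.011, -0.001, 0.04], 'grasp_force': 0.0, 'opening': 0.086}
scene [[608.3929525528386, 0.0, 325.5384513129593], [0.0, 608.3929525528386, 244.5525239919711], [0.0, 0.0, 1.0]] [[-0.0056, 0.8117, -0.5841, 1.3295], [1.0, 0.0071, 0.0002, 0.0165], [0.0043, -0.5841, -0.8117, 1.2211], [0.0, 0.0, 0.0, 1.0]]
side [[538.2589352270548, 0.0, 325.43482582543953], [0.0, 538.2589352270548, 236.9111192972894], [0.0, 0.0, 1.0]] [[-0.7353, -0.443, 0.5129, -0.291], [-0.6777, 0.4906, -0.5478, 0.8801], [-0.0089, -0.7504, -0.6609, 1.1438], [0.0, 0.0, 0.0, 1.0]]
[[349.2277951926233, 0.0, 319.0269212485664], [0.0, 349.2277951926233, 235.05496180968385], [0.0, 0.0, 1.0]] [[-0.0, -0.9614, -0.2751, 0.0698], [1.0, -0.0005, 0.0015, -0.0001], [-0.0016, -0.2751, 0.9614, -0.1426], [0.0, 0.0, 0.0, 1.0]]
```

View pics/scene0.png

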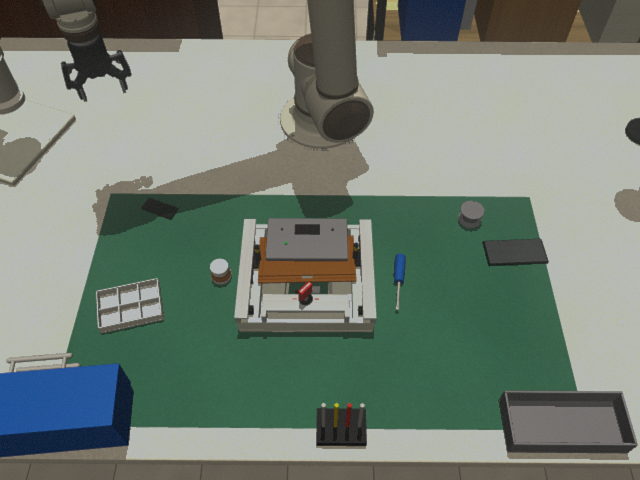

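View pics/side0.png

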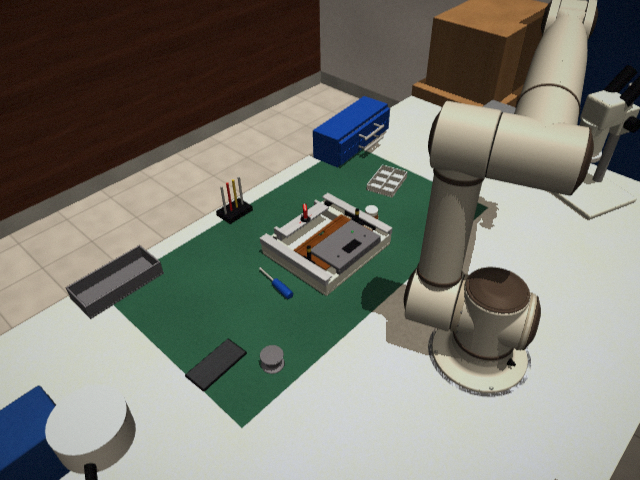

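The scene view shows the box at about (305,275), with the red wing at (305,292) turned away from its marks and the posts near (257,250) and (355,250). I'll crop in and mask the colours.

```bash
cat > h.py <<'E'
import numpy as np,cv2
from scipy.spatial.transform import Rotation as R
from workcell import telemetry, optics
def grab(n):
    o=telemetry.get_obs(); c=optics.camera(n)
    if n=="wrist":
        T=np.eye(4);T[:3,:3]=R.from_euler("xyz",o["tcp_rot"],degrees=True).as_matrix();T[:3,3]=o["ee_pos"];E=T@c["mount"]
    else: E=c["extrinsics"]
    return c["color"],c["K"],E
def ray(K,E,p):
    return E[:3,3],E[:3,:3]@np.linalg.solve(K,[p[0],p[1],1])
def onz(K,E,p,z):
    o,d=ray(K,E,p);return o+d*(z-o[2])/d[2]
def proj(K,E,P):
    q=E[:3,:3].T@(np.asarray(P,float)-E[:3,3]);q=K@q;return q[:2]/q[2]
def blobs(im,lo,hi,roi,mina=4):
    h=cv2.cvtColor(im,cv2.COLOR_RGB2HSV);m=cv2.inRange(h,np.array(lo),np.array(hi))
    k=np.zeros_like(m);x0,y0,x1,y1=roi;k[y0:y1,x0:x1]=255;m&=k
    n,l,s,c=cv2.connectedComponentsWithStats(m);return m,[(s[i,4],c[i].round(1).tolist(),s[i,:4].tolist()) for i in range(1,n) if s[i,4]>=mina]
E
python3 - <<'E'
from h import *
for n,roi in [("scene",(225,205,390,345)),("side",(250,185,405,300))]:
    im,K,E=grab(n)
    for nm,lo,hi in [("yel",(22,120,60),(38,255,255)),("red",(0,150,60),(6,255,255)),("red2",(172,130,60),(180,255,255))]:
        _,b=blobs(im,lo,hi,roi,3)
        for a in b: print(n,nm,a,np.round(onz(K,E,a[1],.105 if nm=="yel" else .103),3))
    x0,y0,x1,y1=roi
    cr=cv2.resize(im[y0:y1,x0:x1],None,fx=4.5,fy=4.2,interpolation=cv2.INTER_CUBIC)
    cv2.imwrite(f"pics/{n}1.png",cr[:,:,::-1]);print(cr.shape)
E
```

```text
scene yel (np.int32(13), [354.8, 248.6], [353, 247, 5, 4]) [0.537 0.083 0.105]
scene yel (np.int32(12), [256.8, 250.3], [255, 249, 5, 4]) [ 0.544 -0.137  0.105]
scene red (np.int32(85), [304.4, 290.6], [298, 282, 14, 19]) [ 0.647 -0.028  0.103]
scene red (np.int32(3), [308.0, 292.0], [308, 291, 1, 3]) [ 0.651 -0.02   0.103]
(588, 742, 3)
side yel (np.int32(8), [356.8, 212.6], [355, 212, 4, 3]) [ 0.52  -0.129  0.105]
side yel (np.int32(12), [308.8, 249.8], [307, 248, 4, 4]) [0.513 0.091 0.105]
side red (np.int32(38), [304.8, 211.2], [303, 204, 5, 14]) [ 0.646 -0.028  0.103]
(483, 698, 3)
```

View pics/scene1.png

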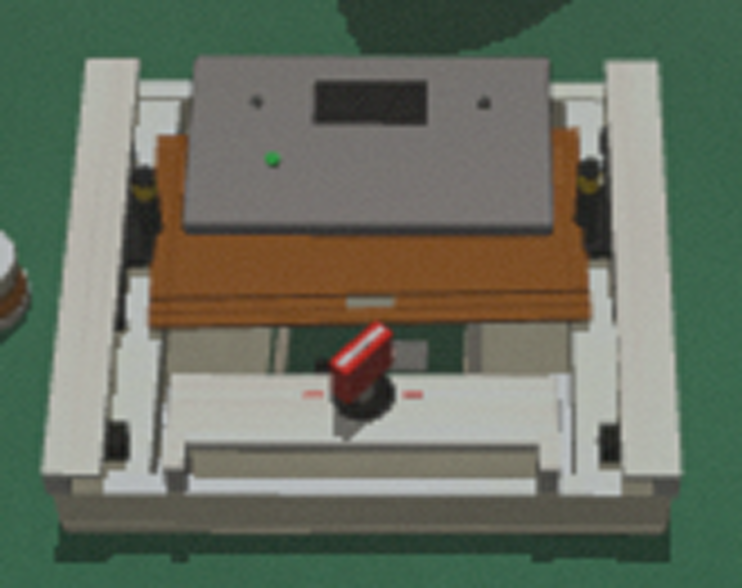

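The crop shows the cover retracted and nearly square. The yellow bands are under black caps at (145,190) and (590,182), the wing is turned about 35-40° from its red marks at (313,394)/(413,394), and the rail corners are clear. I'll use the corners for the box pose and triangulate the posts.

```bash
python3 - <<'E'
from h import *
im,K,E=grab("scene"); im2,K2,E2=grab("side")
f=lambda p:(p[0]/4.5+225-.4,p[1]/4.2+205-.4)
C=[onz(K,E,f(p),.067) for p in [(85,60),(42,473),(681,475),(658,62)]]
print(np.round(C,3)); 
for a in [(313,394),(413,394)]: print("mark",onz(K,E,f(a),.071).round(4))
c=np.mean(C,0);v=(C[1]+C[2]-C[0]-C[3])/2;w=(C[3]+C[2]-C[0]-C[1])/2
print("centre",c,"yaw x",np.degrees(np.arctan2(v[1],v[0])),"yaw y",np.degrees(np.arctan2(-w[0],w[1])),np.linalg.norm(v),np.linalg.norm(w))
def tri(p,q):
    o1,d1=ray(K,E,p);o2,d2=ray(K2,E2,q);s=np.linalg.lstsq(np.c_[d1,-d2],o2-o1,rcond=None)[0];return (o1+d1*s[0]).round(4),(o2+d2*s[1]).round(4)
print("L",tri((354.8,248.6),(308.8,249.8)));print("R",tri((256.8,250.3),(356.8,212.6)));print("wing",tri((304.4,290.6),(304.8,211.2)))
for a in [(335,362),(383,326)]: print("wingtop",onz(K,E,f(a),.119).round(4))
E
```

```text
[[ 0.425 -0.181  0.067]
 [ 0.693 -0.179  0.067]
 [ 0.692  0.126  0.067]
 [ 0.423  0.126  0.067]]
mark [ 0.6477 -0.051   0.071 ]
mark [ 0.6473 -0.0024  0.071 ]
centre [ 0.5582403 -0.0270737  0.067    ] yaw x 0.31510284682183864 yaw y 0.24380090181723596 0.26869005331930496 0.3060919149598559
L (array([0.5258, 0.0837, 0.0893]), array([0.524 , 0.0804, 0.0904]))
R (array([ 0.5327, -0.1394,  0.0896]), array([ 0.5311, -0.1423,  0.0912]))
wing (array([ 0.6466, -0.0279,  0.1023]), array([ 0.6462, -0.0287,  0.1026]))
wingtop [ 0.6574 -0.0385  0.119 ]
wingtop [ 0.6358 -0.0164  0.119 ]
```

The box centre is at (0.558,-0.027) with yaw about 0.3°. The posts sit at x≈0.525 (left) and 0.532 (right), and both need to reach 0.598. I'll square the tool, shut the fingers and head behind the left post.

```bash
python3 -m handwheel '[{"az":10,"jaw":-1},{"az":10},{"tx":0.03,"ty":-0.05},{"tx":0.03,"ty":-0.05},{"tx":0.03,"ty":-0.05},{"tx":0.03,"ty":-0.05},{"tx":0.03,"ty":-0.05},{"tx":0.03,"ty":-0.05},{"tx":0.03,"ty":-0.05},{"tx":0.03,"ty":-0.05}]' 60
```

```text
$[0]: bad value
```

```bash
python3 -m handwheel '[{"tx":0,"ty":0,"tz":0,"ax":0,"ay":0,"az":10,"jaw":-1},{"tx":0,"ty":0,"tz":0,"ax":0,"ay":0,"az":10,"jaw":-1},{"tx":0.03,"ty":-0.05,"tz":0,"ax":0,"ay":0,"az":0,"jaw":-1},{"tx":0.03,"ty":-0.05,"tz":0,"ax":0,"ay":0,"az":0,"jaw":-1},{"tx":0.03,"ty":-0.05,"tz":0,"ax":0,"ay":0,"az":0,"jaw":-1},{"tx":0.03,"ty":-0.05,"tz":0,"ax":0,"ay":0,"az":0,"jaw":-1},{"tx":0.03,"ty":-0.05,"tz":0,"ax":0,"ay":0,"az":0,"jaw":-1},{"tx":0.03,"ty":-0.05,"tz":0,"ax":0,"ay":0,"az":0,"jaw":-1},{"tx":0.03,"ty":-0.05,"tz":0,"ax":0,"ay":0,"az":0,"jaw":-1},{"tx":0.03,"ty":-0.05,"tz":0,"ax":0,"ay":0,"az":0,"jaw":-1}]' 60
```

```text
time: 1.6
ee_pos: [0.4289, -0.1147, 0.2315]
tcp_rot: [180.0, -0.1, 0.0]
wrist_force: [0.2, -0.7, -0.9]
opening: 0.0002
grasp_force: 0.0
```

```bash
python3 -m handwheel '[{"tx":0.012,"ty":-0.04,"tz":0,"ax":0,"ay":0,"az":0,"jaw":-1},{"tx":0.012,"ty":-0.04,"tz":0,"ax":0,"ay":0,"az":0,"jaw":-1},{"tx":0.012,"ty":-0.04,"tz":0,"ax":0,"ay":0,"az":0,"jaw":-1},{"tx":0.012,"ty":-0.04,"tz":0,"ax":0,"ay":0,"az":0,"jaw":-1},{"tx":0.012,"ty":-0.04,"tz":0,"ax":0,"ay":0,"az":0,"jaw":-1},{"tx":0,"ty":0,"tz":0.03,"ax":0,"ay":0,"az":0,"jaw":-1},{"tx":0,"ty":0,"tz":0.03,"ax":0,"ay":0,"az":0,"jaw":-1},{"tx":0,"ty":0,"tz":0.03,"ax":0,"ay":0,"az":0,"jaw":-1},{"tx":0,"ty":0,"tz":0.03,"ax":0,"ay":0,"az":0,"jaw":-1},{"tx":0,"ty":0,"tz":0.03,"ax":0,"ay":0,"az":0,"jaw":-1}]' 60
python3 - <<'E'
from h import *
im,K,E=grab("wrist");cv2.imwrite("pics/w1.png",im[:,:,::-1])
E
```

```text
time: 2.85
ee_pos: [0.4888, 0.0411, 0.0812]
tcp_rot: [-177.9, 0.0, 3.6]
wrist_force: [-0.8, -0.3, -0.2]
opening: -0.0001
grasp_force: 0.0
```

View pics/w1.png

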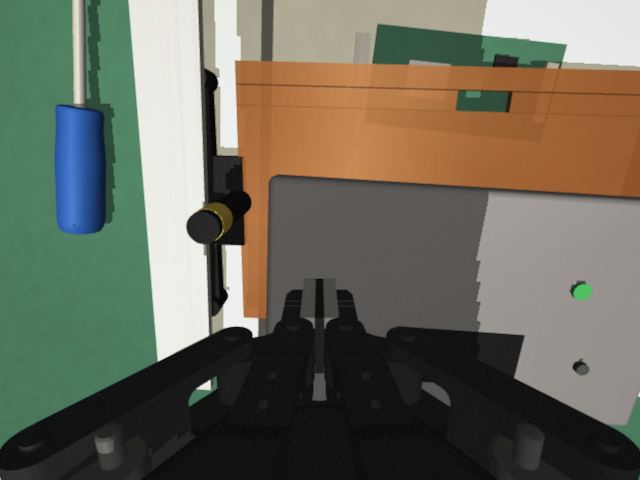

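The wrist view shows the left post's cap at about (206,226), with the fingers over the hood beside it. The tool fell short in y and tilted slightly, so I'll check the joints.

```bash
python3 - <<'E'
from h import *
o=telemetry.get_obs();print({k:np.round(o[k],3).tolist() for k in ["q","qd","ee_pos","tcp_rot","time"]})
im,K,E=grab("wrist");print(onz(K,E,(206,226),.105))
E
```

```text
{'q': [3.614, -3.257, -15.321, 78.257, 2.066, 179.965], 'qd': [0.029, 0.309, 2.025, 5.007, -0.07, -0.008], 'ee_pos': [0.487, 0.041, 0.077], 'tcp_rot': [-177.934, 0.32, 3.649], 'time': 2.9}
[0.52452388 0.0811958  0.105     ]
```

Joint 6 hit its limit at 180°. At yaw 90 it sits mid-range, for both posts and for the wing turn, so I'll turn the tool there.

```bash
python3 -m handwheel '[{"tx":0,"ty":0,"tz":-0.015,"ax":0,"ay":0,"az":-9,"jaw":-1},{"tx":0,"ty":0,"tz":-0.015,"ax":0,"ay":0,"az":-9,"jaw":-1},{"tx":0,"ty":0,"tz":0,"ax":0,"ay":0,"az":-9,"jaw":-1},{"tx":0,"ty":0,"tz":0,"ax":0,"ay":0,"az":-9,"jaw":-1},{"tx":0,"ty":0,"tz":0,"ax":0,"ay":0,"az":-9,"jaw":-1},{"tx":0,"ty":0,"tz":0,"ax":0,"ay":0,"az":-9,"jaw":-1},{"tx":0,"ty":0,"tz":0,"ax":0,"ay":0,"az":-9,"jaw":-1},{"tx":0,"ty":0,"tz":0,"ax":0,"ay":0,"az":-9,"jaw":-1},{"tx":0,"ty":0,"tz":0,"ax":0,"ay":0,"az":-9,"jaw":-1},{"tx":0,"ty":0,"tz":0,"ax":0,"ay":0,"az":-9,"jaw":-1}]' 60
```

```text
time: 4.2
ee_pos: [0.4892, 0.0402, 0.1137]
tcp_rot: [179.9, -2.1, 94.0]
wrist_force: [-0.0, 0.5, 0.6]
opening: 0.0002
grasp_force: 0.0
```

```bash
python3 -m handwheel '[{"tx":0,"ty":0,"tz":0,"ax":0,"ay":-2.1,"az":4,"jaw":-1},{"tx":0.011,"ty":0,"tz":0,"ax":0,"ay":0,"az":0,"jaw":-1},{"tx":0.011,"ty":-0.002,"tz":0,"ax":0,"ay":0,"az":0,"jaw":-1},{"tx":0.011,"ty":-0.002,"tz":0,"ax":0,"ay":0,"az":0,"jaw":-1},{"tx":0.01,"ty":-0.002,"tz":0,"ax":0,"ay":0,"az":0,"jaw":-1},{"tx":0,"ty":0,"tz":0.011,"ax":0,"ay":0,"az":0,"jaw":-1},{"tx":0,"ty":0,"tz":0.011,"ax":0,"ay":0,"az":0,"jaw":-1},{"tx":0,"ty":0,"tz":0.011,"ax":0,"ay":0,"az":0,"jaw":-1},{"tx":0,"ty":0.004,"tz":0,"ax":0,"ay":0,"az":0,"jaw":-1},{"tx":0,"ty":0.004,"tz":0,"ax":0,"ay":0,"az":0,"jaw":-1}]' 60
python3 - <<'E'
from h import *
im,K,E=grab("wrist");cv2.imwrite("pics/w2.png",im[:,:,::-1])
print(telemetry.get_obs()["q"])
E
```

```text
time: 5.45
ee_pos: [0.4911, 0.0834, 0.0793]
tcp_rot: [-179.9, 0.1, 89.7]
wrist_force: [0.2, -1.0, 0.0]
opening: 0.0004
grasp_force: 0.0
[ 9.66033840e+00 -2.20669519e+00 -1.40425898e+01  7.82159843e+01
 -4.95958021e-02  9.99334325e+01]
```

View pics/w2.png

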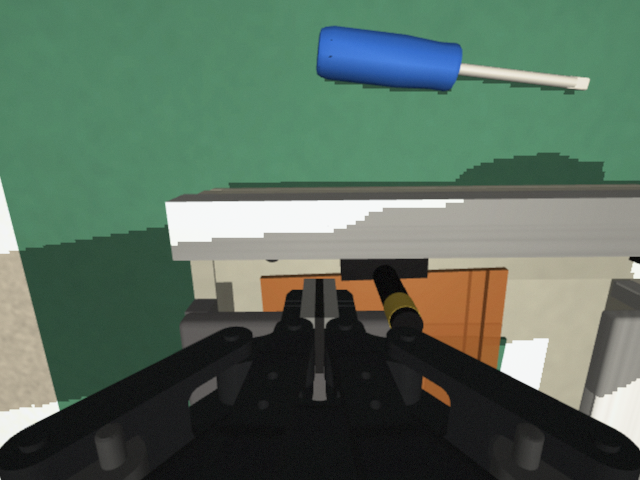

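The post is straight ahead of the fingers in the closing direction (+x), with its cap at (404,322). I'll push it slowly.

```bash
python3 -m handwheel '[{"tx":0,"ty":0.004,"tz":0,"ax":0,"ay":0,"az":0,"jaw":-1},{"tx":0,"ty":0.004,"tz":0,"ax":0,"ay":0,"az":0,"jaw":-1},{"tx":0,"ty":0.003,"tz":0,"ax":0,"ay":0,"az":0,"jaw":-1},{"tx":0,"ty":0.003,"tz":0,"ax":0,"ay":0,"az":0,"jaw":-1},{"tx":0,"ty":0.003,"tz":0,"ax":0,"ay":0,"az":0,"jaw":-1},{"tx":0,"ty":0.002,"tz":0,"ax":0,"ay":0,"az":0,"jaw":-1},{"tx":0,"ty":0.002,"tz":0,"ax":0,"ay":0,"az":0,"jaw":-1},{"tx":0,"ty":0.002,"tz":0,"ax":0,"ay":0,"az":0,"jaw":-1},{"tx":0,"ty":0.002,"tz":0,"ax":0,"ay":0,"az":0,"jaw":-1},{"tx":0,"ty":0.002,"tz":0,"ax":0,"ay":0,"az":0,"jaw":-1}]' 60
python3 - <<'E'
from h import *
im,K,E=grab("scene")
_,b=blobs(im,(22,120,60),(38,255,255),(225,205,390,345),3)
for a in b: print(a,onz(K,E,a[1],.09).round(4))
E
```

```text
time: 6.75
ee_pos: [0.5177, 0.0834, 0.079]
tcp_rot: [-179.9, 0.1, 89.7]
wrist_force: [-1.0, -0.1, 0.8]
opening: -0.0
grasp_force: 0.8
(np.int32(14), [256.3, 251.3], [254, 250, 5, 4]) [ 0.5358 -0.1403  0.09  ]
(np.int32(11), [355.1, 253.5], [353, 252, 5, 4]) [0.5399 0.084  0.09  ]
```

```bash
python3 -m handwheel '[{"tx":0,"ty":0.003,"tz":0,"ax":0,"ay":0,"az":0,"jaw":-1},{"tx":0,"ty":0.003,"tz":0,"ax":0,"ay":0,"az":0,"jaw":-1},{"tx":0,"ty":-0.018,"tz":0,"ax":0,"ay":0,"az":0,"jaw":-1},{"tx":-0.056,"ty":0,"tz":0,"ax":0,"ay":0,"az":0,"jaw":-1},{"tx":-0.056,"ty":0,"tz":0,"ax":0,"ay":0,"az":0,"jaw":-1},{"tx":-0.056,"ty":0,"tz":0,"ax":0,"ay":0,"az":0,"jaw":-1},{"tx":-0.056,"ty":0,"tz":0,"ax":0,"ay":0,"az":0,"jaw":-1},{"tx":0,"ty":0.003,"tz":0,"ax":0,"ay":0,"az":0,"jaw":-1},{"tx":0,"ty":0.003,"tz":0,"ax":0,"ay":0,"az":0,"jaw":-1},{"tx":0,"ty":0.003,"tz":0,"ax":0,"ay":0,"az":0,"jaw":-1}]' 60
```

```text
time: 8.05
ee_pos: [0.5141, -0.1395, 0.0793]
tcp_rot: [-179.9, 0.1, 89.8]
wrist_force: [-0.1, -0.3, -0.2]
opening: 0.0002
grasp_force: 0.0
```

```bash
python3 -m handwheel '[{"tx":0,"ty":0.003,"tz":0,"ax":0,"ay":0,"az":0,"jaw":-1},{"tx":0,"ty":0.002,"tz":0,"ax":0,"ay":0,"az":0,"jaw":-1},{"tx":0,"ty":0.002,"tz":0,"ax":0,"ay":0,"az":0,"jaw":-1},{"tx":0,"ty":0.002,"tz":0,"ax":0,"ay":0,"az":0,"jaw":-1},{"tx":0,"ty":0.002,"tz":0,"ax":0,"ay":0,"az":0,"jaw":-1},{"tx":0,"ty":0.002,"tz":0,"ax":0,"ay":0,"az":0,"jaw":-1},{"tx":0,"ty":0.002,"tz":0,"ax":0,"ay":0,"az":0,"jaw":-1},{"tx":0,"ty":0.002,"tz":0,"ax":0,"ay":0,"az":0,"jaw":-1},{"tx":0,"ty":0.002,"tz":0,"ax":0,"ay":0,"az":0,"jaw":-1},{"tx":0,"ty":0.002,"tz":0,"ax":0,"ay":0,"az":0,"jaw":-1}]' 60
cat > y.py <<'E'
from h import *
im,K,E=grab("scene")
_,b=blobs(im,(22,120,60),(38,255,255),(225,205,390,345),3)
for a in b: print(a,onz(K,E,a[1],.09).round(4))
E
python3 y.py
```

```text
time: 9.3
ee_pos: [0.5347, -0.1406, 0.0792]
tcp_rot: [-179.9, 0.1, 89.7]
wrist_force: [-2.9, 0.9, 0.6]
opening: 0.0001
grasp_force: 1.1
(np.int32(15), [354.7, 256.9], [353, 255, 5, 4]) [0.5493 0.0829 0.09  ]
(np.int32(14), [255.9, 258.7], [254, 257, 5, 4]) [ 0.5561 -0.1397  0.09  ]
```

```bash
python3 -m handwheel '[{"tx":0,"ty":0.002,"tz":0,"ax":0,"ay":0,"az":0,"jaw":-1},{"tx":0,"ty":0.002,"tz":0,"ax":0,"ay":0,"az":0,"jaw":-1},{"tx":0,"ty":-0.018,"tz":0,"ax":0,"ay":0,"az":0,"jaw":-1},{"tx":0.056,"ty":0,"tz":0,"ax":0,"ay":0,"az":0,"jaw":-1},{"tx":0.056,"ty":0,"tz":0,"ax":0,"ay":0,"az":0,"jaw":-1},{"tx":0.056,"ty":0,"tz":0,"ax":0,"ay":0,"az":0,"jaw":-1},{"tx":0.056,"ty":0,"tz":0,"ax":0,"ay":0,"az":0,"jaw":-1},{"tx":0,"ty":0.003,"tz":0,"ax":0,"ay":0,"az":0,"jaw":-1},{"tx":0,"ty":0.003,"tz":0,"ax":0,"ay":0,"az":0,"jaw":-1},{"tx":0,"ty":0.003,"tz":0,"ax":0,"ay":0,"az":0,"jaw":-1}]' 60
```

```text
time: 10.6
ee_pos: [0.5309, 0.0823, 0.079]
tcp_rot: [-179.9, 0.1, 89.7]
wrist_force: [-2.2, 0.7, 0.1]
opening: 0.0001
grasp_force: 0.7
```

```bash
python3 -m handwheel '[{"tx":0,"ty":0.002,"tz":0,"ax":0,"ay":0,"az":0,"jaw":-1},{"tx":0,"ty":0.002,"tz":0,"ax":0,"ay":0,"az":0,"jaw":-1},{"tx":0,"ty":0.002,"tz":0,"ax":0,"ay":0,"az":0,"jaw":-1},{"tx":0,"ty":0.002,"tz":0,"ax":0,"ay":0,"az":0,"jaw":-1},{"tx":0,"ty":0.002,"tz":0,"ax":0,"ay":0,"az":0,"jaw":-1},{"tx":0,"ty":0.002,"tz":0,"ax":0,"ay":0,"az":0,"jaw":-1},{"tx":0,"ty":0.002,"tz":0,"ax":0,"ay":0,"az":0,"jaw":-1},{"tx":0,"ty":0.002,"tz":0,"ax":0,"ay":0,"az":0,"jaw":-1},{"tx":0,"ty":0.002,"tz":0,"ax":0,"ay":0,"az":0,"jaw":-1},{"tx":0,"ty":0.002,"tz":0,"ax":0,"ay":0,"az":0,"jaw":-1}]' 60
python3 y.py
```

```text
time: 11.85
ee_pos: [0.5507, 0.0833, 0.079]
tcp_rot: [-179.9, 0.1, 89.7]
wrist_force: [-1.1, 0.4, 0.4]
opening: -0.0002
grasp_force: 0.8
(np.int32(14), [255.8, 261.7], [253, 260, 6, 4]) [ 0.5643 -0.1393  0.09  ]
(np.int32(14), [355.9, 265.5], [354, 264, 5, 4]) [0.5726 0.085  0.09  ]
```

```bash
python3 -m handwheel '[{"tx":0,"ty":0.002,"tz":0,"ax":0,"ay":0,"az":0,"jaw":-1},{"tx":0,"ty":0.002,"tz":0,"ax":0,"ay":0,"az":0,"jaw":-1},{"tx":0,"ty":-0.018,"tz":0,"ax":0,"ay":0,"az":0,"jaw":-1},{"tx":-0.056,"ty":0,"tz":0,"ax":0,"ay":0,"az":0,"jaw":-1},{"tx":-0.056,"ty":0,"tz":0,"ax":0,"ay":0,"az":0,"jaw":-1},{"tx":-0.056,"ty":0,"tz":0,"ax":0,"ay":0,"az":0,"jaw":-1},{"tx":-0.056,"ty":0,"tz":0,"ax":0,"ay":0,"az":0,"jaw":-1},{"tx":0,"ty":0.003,"tz":0,"ax":0,"ay":0,"az":0,"jaw":-1},{"tx":0,"ty":0.003,"tz":0,"ax":0,"ay":0,"az":0,"jaw":-1},{"tx":0,"ty":0.003,"tz":0,"ax":0,"ay":0,"az":0,"jaw":-1}]' 60
```

```text
time: 13.15
ee_pos: [0.5449, -0.1397, 0.0792]
tcp_rot: [-179.9, 0.1, 89.8]
wrist_force: [-1.7, -0.2, -0.3]
opening: 0.0
grasp_force: 0.8
```

```bash
python3 -m handwheel '[{"tx":0,"ty":0.002,"tz":0,"ax":0,"ay":0,"az":0,"jaw":-1},{"tx":0,"ty":0.002,"tz":0,"ax":0,"ay":0,"az":0,"jaw":-1},{"tx":0,"ty":0.002,"tz":0,"ax":0,"ay":0,"az":0,"jaw":-1},{"tx":0,"ty":0.002,"tz":0,"ax":0,"ay":0,"az":0,"jaw":-1},{"tx":0,"ty":0.002,"tz":0,"ax":0,"ay":0,"az":0,"jaw":-1},{"tx":0,"ty":0.002,"tz":0,"ax":0,"ay":0,"az":0,"jaw":-1},{"tx":0,"ty":0.002,"tz":0,"ax":0,"ay":0,"az":0,"jaw":-1},{"tx":0,"ty":0.002,"tz":0,"ax":0,"ay":0,"az":0,"jaw":-1},{"tx":0,"ty":0.002,"tz":0,"ax":0,"ay":0,"az":0,"jaw":-1},{"tx":0,"ty":0.002,"tz":0,"ax":0,"ay":0,"az":0,"jaw":-1}]' 60
python3 y.py
```

```text
time: 14.4
ee_pos: [0.5648, -0.1408, 0.0792]
tcp_rot: [-179.9, 0.1, 89.7]
wrist_force: [-2.2, 0.3, 1.0]
opening: 0.0001
grasp_force: 0.8
(np.int32(16), [356.1, 268.5], [354, 267, 5, 4]) [0.5807 0.0853 0.09  ]
(np.int32(15), [255.0, 269.8], [253, 268, 5, 4]) [ 0.586  -0.1395  0.09  ]
```

```bash
python3 -m handwheel '[{"tx":0,"ty":0.002,"tz":0,"ax":0,"ay":0,"az":0,"jaw":-1},{"tx":0,"ty":0.002,"tz":0,"ax":0,"ay":0,"az":0,"jaw":-1},{"tx":0,"ty":-0.018,"tz":0,"ax":0,"ay":0,"az":0,"jaw":-1},{"tx":0.056,"ty":0,"tz":0,"ax":0,"ay":0,"az":0,"jaw":-1},{"tx":0.056,"ty":0,"tz":0,"ax":0,"ay":0,"az":0,"jaw":-1},{"tx":0.056,"ty":0,"tz":0,"ax":0,"ay":0,"az":0,"jaw":-1},{"tx":0.056,"ty":0,"tz":0,"ax":0,"ay":0,"az":0,"jaw":-1},{"tx":0,"ty":0.003,"tz":0,"ax":0,"ay":0,"az":0,"jaw":-1},{"tx":0,"ty":0.003,"tz":0,"ax":0,"ay":0,"az":0,"jaw":-1},{"tx":0,"ty":0.003,"tz":0,"ax":0,"ay":0,"az":0,"jaw":-1}]' 60
```

```text
time: 15.7
ee_pos: [0.5609, 0.0821, 0.0789]
tcp_rot: [-179.9, 0.1, 89.7]
wrist_force: [-1.6, 0.3, 0.9]
opening: -0.0002
grasp_force: 0.7
```

```bash
python3 -m handwheel '[{"tx":0,"ty":0.002,"tz":0,"ax":0,"ay":0,"az":0,"jaw":-1},{"tx":0,"ty":0.002,"tz":0,"ax":0,"ay":0,"az":0,"jaw":-1},{"tx":0,"ty":0.0015,"tz":0,"ax":0,"ay":0,"az":0,"jaw":-1},{"tx":0,"ty":0.0015,"tz":0,"ax":0,"ay":0,"az":0,"jaw":-1},{"tx":0,"ty":0.0015,"tz":0,"ax":0,"ay":0,"az":0,"jaw":-1},{"tx":0,"ty":0.0015,"tz":0,"ax":0,"ay":0,"az":0,"jaw":-1},{"tx":0,"ty":0.001,"tz":0,"ax":0,"ay":0,"az":0,"jaw":-1},{"tx":0,"ty":0.001,"tz":0,"ax":0,"ay":0,"az":0,"jaw":-1},{"tx":0,"ty":0.001,"tz":0,"ax":0,"ay":0,"az":0,"jaw":-1},{"tx":0,"ty":0.001,"tz":0,"ax":0,"ay":0,"az":0,"jaw":-1}]' 60
python3 y.py
```

```text
time: 16.95
ee_pos: [0.5747, 0.0832, 0.079]
tcp_rot: [-179.9, 0.1, 89.7]
wrist_force: [-1.6, -0.3, -0.7]
opening: -0.0001
grasp_force: 0.7
(np.int32(13), [255.1, 272.6], [253, 271, 5, 4]) [ 0.5935 -0.1388  0.09  ]
(np.int32(15), [355.8, 274.6], [354, 273, 5, 4]) [0.5968 0.0843 0.09  ]
```

```bash
python3 -m handwheel '[{"tx":0,"ty":0.001,"tz":0,"ax":0,"ay":0,"az":0,"jaw":-1},{"tx":0,"ty":0.001,"tz":0,"ax":0,"ay":0,"az":0,"jaw":-1},{"tx":0,"ty":0.001,"tz":0,"ax":0,"ay":0,"az":0,"jaw":-1},{"tx":0,"ty":0.001,"tz":0,"ax":0,"ay":0,"az":0,"jaw":-1},{"tx":0,"ty":0.0005,"tz":0,"ax":0,"ay":0,"az":0,"jaw":-1},{"tx":0,"ty":0.0005,"tz":0,"ax":0,"ay":0,"az":0,"jaw":-1},{"tx":0,"ty":0.0005,"tz":0,"ax":0,"ay":0,"az":0,"jaw":-1},{"tx":0,"ty":0.0005,"tz":0,"ax":0,"ay":0,"az":0,"jaw":-1},{"tx":0,"ty":0,"tz":0,"ax":0,"ay":0,"az":0,"jaw":-1},{"tx":0,"ty":0,"tz":0,"ax":0,"ay":0,"az":0,"jaw":-1}]' 60
python3 y.py
```

```text
time: 18.25
ee_pos: [0.5776, 0.0831, 0.079]
tcp_rot: [-179.6, 0.1, 89.8]
wrist_force: [-19.2, -0.1, 9.5]
opening: 0.0001
grasp_force: 9.8
(np.int32(15), [254.9, 272.6], [252, 271, 6, 4]) [ 0.5935 -0.1392  0.09  ]
(np.int32(14), [355.7, 275.5], [354, 274, 5, 4]) [0.5992 0.084  0.09  ]
```

The left end is on its stop: force has risen to 19 N with a lead of only 6 mm. Now the right.

```bash
python3 -m handwheel '[{"tx":0,"ty":-0.018,"tz":0,"ax":0,"ay":0,"az":0,"jaw":-1},{"tx":-0.056,"ty":0,"tz":0,"ax":0,"ay":0,"az":0,"jaw":-1},{"tx":-0.056,"ty":0,"tz":0,"ax":0,"ay":0,"az":0,"jaw":-1},{"tx":-0.056,"ty":0,"tz":0,"ax":0,"ay":0,"az":0,"jaw":-1},{"tx":-0.056,"ty":0,"tz":0,"ax":0,"ay":0,"az":0,"jaw":-1},{"tx":0,"ty":0.003,"tz":0,"ax":0,"ay":0,"az":0,"jaw":-1},{"tx":0,"ty":0.003,"tz":0,"ax":0,"ay":0,"az":0,"jaw":-1},{"tx":0,"ty":0.002,"tz":0,"ax":0,"ay":0,"az":0,"jaw":-1},{"tx":0,"ty":0.002,"tz":0,"ax":0,"ay":0,"az":0,"jaw":-1},{"tx":0,"ty":0.001,"tz":0,"ax":0,"ay":0,"az":0,"jaw":-1}]' 60
```

```text
time: 19.55
ee_pos: [0.5726, -0.14, 0.0792]
tcp_rot: [-179.9, 0.1, 89.8]
wrist_force: [-1.8, 0.2, -0.6]
opening: -0.0002
grasp_force: 0.7
```

```bash
python3 -m handwheel '[{"tx":0,"ty":0.001,"tz":0,"ax":0,"ay":0,"az":0,"jaw":-1},{"tx":0,"ty":0.001,"tz":0,"ax":0,"ay":0,"az":0,"jaw":-1},{"tx":0,"ty":0.001,"tz":0,"ax":0,"ay":0,"az":0,"jaw":-1},{"tx":0,"ty":0.001,"tz":0,"ax":0,"ay":0,"az":0,"jaw":-1},{"tx":0,"ty":0.0005,"tz":0,"ax":0,"ay":0,"az":0,"jaw":-1},{"tx":0,"ty":0.0005,"tz":0,"ax":0,"ay":0,"az":0,"jaw":-1},{"tx":0,"ty":0.0005,"tz":0,"ax":0,"ay":0,"az":0,"jaw":-1},{"tx":0,"ty":0.0005,"tz":0,"ax":0,"ay":0,"az":0,"jaw":-1},{"tx":0,"ty":0,"tz":0,"ax":0,"ay":0,"az":0,"jaw":-1},{"tx":0,"ty":0,"tz":0,"ax":0,"ay":0,"az":0,"jaw":-1}]' 60
python3 y.py
```

```text
time: 20.8
ee_pos: [0.5785, -0.1409, 0.0791]
tcp_rot: [-179.9, 0.1, 89.7]
wrist_force: [-3.0, -0.1, -0.2]
opening: 0.0002
grasp_force: 1.5
(np.int32(15), [355.6, 275.4], [353, 273, 6, 5]) [0.599  0.0838 0.09  ]
(np.int32(16), [254.0, 275.1], [252, 274, 5, 4]) [ 0.6001 -0.1407  0.09  ]
```

```bash
python3 -m handwheel '[{"tx":0,"ty":0.0005,"tz":0,"ax":0,"ay":0,"az":0,"jaw":-1},{"tx":0,"ty":0.0005,"tz":0,"ax":0,"ay":0,"az":0,"jaw":-1},{"tx":0,"ty":0.0005,"tz":0,"ax":0,"ay":0,"az":0,"jaw":-1},{"tx":0,"ty":0.0005,"tz":0,"ax":0,"ay":0,"az":0,"jaw":-1},{"tx":0,"ty":0.0005,"tz":0,"ax":0,"ay":0,"az":0,"jaw":-1},{"tx":0,"ty":0.0005,"tz":0,"ax":0,"ay":0,"az":0,"jaw":-1},{"tx":0,"ty":0,"tz":0,"ax":0,"ay":0,"az":0,"jaw":-1},{"tx":0,"ty":0,"tz":0,"ax":0,"ay":0,"az":0,"jaw":-1},{"tx":0,"ty":0,"tz":0,"ax":0,"ay":0,"az":0,"jaw":-1},{"tx":0,"ty":0,"tz":0,"ax":0,"ay":0,"az":0,"jaw":-1}]' 60
python3 y.py
```

```text
time: 22.1
ee_pos: [0.5791, -0.141, 0.0792]
tcp_rot: [-179.6, 0.1, 89.7]
wrist_force: [-17.5, -0.8, 6.9]
opening: 0.0002
grasp_force: 8.7
(np.int32(15), [355.6, 275.5], [353, 273, 6, 5]) [0.5992 0.0838 0.09  ]
(np.int32(14), [253.9, 275.1], [252, 274, 5, 3]) [ 0.6001 -0.141   0.09  ]
```

Both ends are on their stops. Next I'll back off, lift, open and go over the wing.

```bash
python3 -m handwheel '[{"tx":0,"ty":-0.02,"tz":0,"ax":0,"ay":0,"az":0,"jaw":-1},{"tx":0,"ty":0,"tz":-0.03,"ax":0,"ay":0,"az":0,"jaw":-1},{"tx":0,"ty":0,"tz":-0.03,"ax":0,"ay":0,"az":0,"jaw":-1},{"tx":0,"ty":0,"tz":-0.03,"ax":0,"ay":0,"az":0,"jaw":1},{"tx":0.028,"ty":0.022,"tz":0,"ax":0,"ay":0,"az":-8,"jaw":1},{"tx":0.04,"ty":0.008,"tz":0,"ax":0,"ay":0,"az":-8,"jaw":1},{"tx":0.04,"ty":0.008,"tz":0,"ax":0,"ay":0,"az":-8,"jaw":1},{"tx":0.03,"ty":0.005,"tz":0,"ax":0,"ay":0,"az":-8,"jaw":1},{"tx":0,"ty":0,"tz":0,"ax":0,"ay":0,"az":-8,"jaw":1},{"tx":0,"ty":0,"tz":0,"ax":0,"ay":0,"az":0,"jaw":1}]' 60
python3 - <<'E'
from h import *
o=telemetry.get_obs();im,K,E=grab("wrist");cv2.imwrite("pics/w3.png",im[:,:,::-1])
print(o["ee_pos"],o["tcp_rot"])
for h in [((0,140,50),(8,255,255)),((172,140,50),(180,255,255))]:
    m,b=blobs(im,*h,(0,0,640,480),40);print(b)
E
```

```text
time: 23.4
ee_pos: [0.5762, -0.0014, 0.1694]
tcp_rot: [-180.0, 0.0, 129.7]
wrist_force: [0.5, -0.7, 0.0]
opening: 0.0854
grasp_force: 0.0
[ 0.57620889 -0.00143357  0.169361  ] [-1.79951352e+02  2.52195028e-02  1.29738179e+02]
[(np.int32(1017), [375.6, 340.0], [362, 309, 29, 69]), (np.int32(134), [630.4, 388.2], [619, 379, 21, 21])]
[]
```

View pics/w3.png

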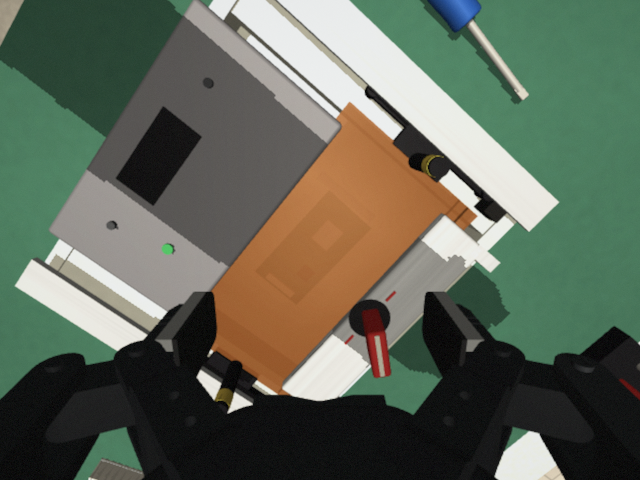

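The wrist view shows the cover closed against the crossbar with the red marks at (349,340) and (391,296). The wing is at (377,345) with a light stripe along its top. I'll measure its angle and centre, and the mark line, from this pose.

```bash
python3 - <<'E'
from h import *
im,K,E=grab("wrist")
h=cv2.cvtColor(im,cv2.COLOR_RGB2HSV)
sub=h[300:385,355:400]
m=cv2.inRange(sub,np.array((0,0,150)),np.array((180,110,255)));n,l,s,c=cv2.connectedComponentsWithStats(m)
for i in range(1,n):
    if s[i,4]<20: continue
    ys,xs=np.where(l==i);p=np.c_[xs+355,ys+300].astype(float)
    w=np.array([onz(K,E,q,.119)[:2] for q in p]);d=w-w.mean(0);u=np.linalg.svd(d)[2][0]
    t=d@u; print(s[i],p.mean(0).round(1),w.mean(0).round(4),((t.max()-t.min())).round(4),"dir",np.degrees(np.arctan2(u[1],u[0])).round(1), "mid",(w.mean(0)+u*(t.max()+t.min())/2).round(4))
a,b=onz(K,E,(349,340),.071),onz(K,E,(391,296),.071);print(a,b,(a+b)/2,np.degrees(np.arctan2(b[1]-a[1],b[0]-a[0])))
print(proj(K,E,[.648,-.0275,.119]))
for z in(.087,.103,.119):print(onz(K,E,(376,341),z))
E
```

```text
[27  0 10  5 21] [386.5 301.3] [0.6251 0.0031] 0.0054 dir 36.0 mid [0.625  0.0031]
[ 20  36  11  40 209] [380.1 355.4] [ 0.6478 -0.0275] 0.0294 dir -40.4 mid [ 0.6479 -0.0277]
[34 36 11 12 29] [393.8 341.3] [ 0.6474 -0.0144] 0.0098 dir -89.3 mid [ 0.6474 -0.0144]
[  0  52  17  31 281] [360.4 366.5] [ 0.6435 -0.0417] 0.0226 dir -51.5 mid [ 0.6439 -0.0421]
[ 0.64832517 -0.05254146  0.071     ] [ 0.64793475 -0.00371819  0.071     ] [ 0.64812996 -0.02812982  0.071     ] 90.45816084214732
[380.42991047 355.7246793 ]
[ 0.65637412 -0.03357527  0.087     ]
[ 0.64750454 -0.02746784  0.103     ]
[ 0.63863497 -0.0213604   0.119     ]
```

```bash
python3 -m handwheel '[{"tx":0,"ty":0,"tz":0,"ax":0,"ay":0,"az":-10,"jaw":1},{"tx":-0.018,"ty":0.0066,"tz":0,"ax":0,"ay":0,"az":0,"jaw":1},{"tx":-0.018,"ty":0.0066,"tz":0,"ax":0,"ay":0,"az":0,"jaw":1},{"tx":-0.018,"ty":0.0066,"tz":0,"ax":0,"ay":0,"az":0,"jaw":1},{"tx":-0.018,"ty":0.0066,"tz":0,"ax":0,"ay":0,"az":0,"jaw":0.4},{"tx":0,"ty":0,"tz":0,"ax":0,"ay":0,"az":0,"jaw":0},{"tx":0,"ty":0,"tz":0.02,"ax":0,"ay":0,"az":0,"jaw":0},{"tx":0,"ty":0,"tz":0.02,"ax":0,"ay":0,"az":0,"jaw":0},{"tx":0,"ty":0,"tz":0.02,"ax":0,"ay":0,"az":0,"jaw":0},{"tx":0,"ty":0,"tz":0.014,"ax":0,"ay":0,"az":0,"jaw":0}]' 40
python3 - <<'E'
from h import *
im,K,E=grab("wrist");cv2.imwrite("pics/w4.png",im[:,:,::-1])
E
```

```text
time: 24.75
ee_pos: [0.6469, -0.0284, 0.0942]
tcp_rot: [-179.9, -0.1, 139.7]
wrist_force: [0.0, 0.2, -0.4]
opening: 0.0427
grasp_force: 0.0
```

View pics/w4.png

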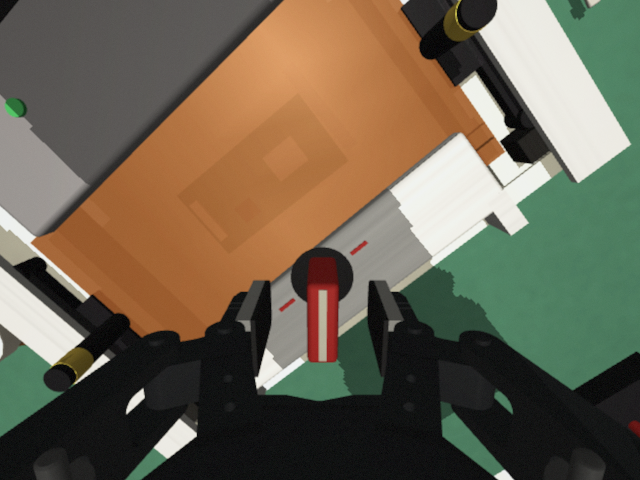

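The wing at (322,315) sits centred between the pads, parallel to them. I'll close and turn it to line up.

```bash
python3 -m handwheel '[{"tx":0,"ty":0.001,"tz":0,"ax":0,"ay":0,"az":0,"jaw":-1},{"tx":0,"ty":0,"tz":0,"ax":0,"ay":0,"az":0,"jaw":-1},{"tx":0,"ty":0,"tz":0,"ax":0,"ay":0,"az":0,"jaw":-1},{"tx":0,"ty":0,"tz":0,"ax":0,"ay":0,"az":0,"jaw":-1},{"tx":0,"ty":0,"tz":0,"ax":0,"ay":0,"az":9.8,"jaw":-1},{"tx":0,"ty":0,"tz":0,"ax":0,"ay":0,"az":9.9,"jaw":-1},{"tx":0,"ty":0,"tz":0,"ax":0,"ay":0,"az":9.9,"jaw":-1},{"tx":0,"ty":0,"tz":0,"ax":0,"ay":0,"az":9.9,"jaw":-1},{"tx":0,"ty":0,"tz":0,"ax":0,"ay":0,"az":9.8,"jaw":-1},{"tx":0,"ty":0,"tz":0,"ax":0,"ay":0,"az":0,"jaw":-1}]' 40
```

```text
time: 26.05
ee_pos: [0.6478, -0.0281, 0.0952]
tcp_rot: [-179.9, 0.1, 90.3]
wrist_force: [-3.6, -3.3, 3.6]
opening: 0.0111
grasp_force: 43.1
```

```bash
python3 -m handwheel '[{"tx":0,"ty":0,"tz":0.002,"ax":0,"ay":0,"az":0,"jaw":-1},{"tx":0,"ty":0,"tz":0.002,"ax":0,"ay":0,"az":0,"jaw":-1},{"tx":0,"ty":0,"tz":0.002,"ax":0,"ay":0,"az":0,"jaw":-1},{"tx":0,"ty":0,"tz":0.002,"ax":0,"ay":0,"az":0,"jaw":-1},{"tx":0,"ty":0,"tz":0.002,"ax":0,"ay":0,"az":0,"jaw":-1},{"tx":0,"ty":0,"tz":0.002,"ax":0,"ay":0,"az":0,"jaw":-1},{"tx":0,"ty":0,"tz":0.001,"ax":0,"ay":0,"az":0,"jaw":-1},{"tx":0,"ty":0,"tz":0.001,"ax":0,"ay":0,"az":0,"jaw":-1},{"tx":0,"ty":0,"tz":0,"ax":0,"ay":0,"az":0,"jaw":-1},{"tx":0,"ty":0,"tz":0,"ax":0,"ay":0,"az":0,"jaw":-1}]' 40
```

```text
time: 27.3
ee_pos: [0.648, -0.0282, 0.0833]
tcp_rot: [-180.0, 0.1, 90.4]
wrist_force: [-9.0, -2.9, 16.6]
opening: 0.011
grasp_force: 45.0
```

```bash
python3 -m handwheel '[{"tx":0,"ty":0,"tz":0.001,"ax":0,"ay":0,"az":0,"jaw":-1},{"tx":0,"ty":0,"tz":0.001,"ax":0,"ay":0,"az":0,"jaw":-1},{"tx":0,"ty":0,"tz":0.001,"ax":0,"ay":0,"az":0,"jaw":-1},{"tx":0,"ty":0,"tz":0,"ax":0,"ay":0,"az":0,"jaw":-1},{"tx":0,"ty":0,"tz":0,"ax":0,"ay":0,"az":0,"jaw":-1},{"tx":0,"ty":0,"tz":0,"ax":0,"ay":0,"az":0,"jaw":-1},{"tx":0,"ty":0,"tz":0,"ax":0,"ay":0,"az":0,"jaw":-1},{"tx":0,"ty":0,"tz":0,"ax":0,"ay":0,"az":0,"jaw":-1},{"tx":0,"ty":0,"tz":0,"ax":0,"ay":0,"az":0,"jaw":-1},{"tx":0,"ty":0,"tz":0,"ax":0,"ay":0,"az":0,"jaw":-1}]' 40
```

```text
time: 28.55
ee_pos: [0.648, -0.0282, 0.0809]
tcp_rot: [-180.0, 0.1, 90.4]
wrist_force: [-10.9, -2.4, 19.6]
opening: 0.0112
grasp_force: 45.5
```

The stud is about 14 mm in. I'll relax the side load and turn a quarter counter-clockwise.

```bash
python3 -m handwheel '[{"tx":0,"ty":-0.0012,"tz":0,"ax":0,"ay":0,"az":0,"jaw":-1},{"tx":0,"ty":0,"tz":0,"ax":0,"ay":0,"az":-10,"jaw":-1},{"tx":0,"ty":0,"tz":0,"ax":0,"ay":0,"az":-10,"jaw":-1},{"tx":0,"ty":0,"tz":0,"ax":0,"ay":0,"az":-10,"jaw":-1},{"tx":0,"ty":0,"tz":0,"ax":0,"ay":0,"az":-10,"jaw":-1},{"tx":0,"ty":0,"tz":0,"ax":0,"ay":0,"az":-10,"jaw":-1},{"tx":0,"ty":0,"tz":0,"ax":0,"ay":0,"az":-10,"jaw":-1},{"tx":0,"ty":0,"tz":0,"ax":0,"ay":0,"az":-10,"jaw":-1},{"tx":0,"ty":0,"tz":0,"ax":0,"ay":0,"az":-10,"jaw":-1},{"tx":0,"ty":0,"tz":0,"ax":0,"ay":0,"az":-10,"jaw":-1}]' 40
```

```text
time: 29.8
ee_pos: [0.6487, -0.0272, 0.081]
tcp_rot: [-180.0, 0.2, -179.2]
wrist_force: [-1.1, 1.3, 14.8]
opening: 0.0114
grasp_force: 44.7
```

```bash
python3 -m handwheel '[{"tx":0,"ty":0,"tz":-0.0015,"ax":0,"ay":0,"az":0,"jaw":-1},{"tx":0,"ty":0,"tz":-0.0015,"ax":0,"ay":0,"az":0,"jaw":-1},{"tx":0,"ty":0,"tz":0,"ax":0,"ay":0,"az":0,"jaw":0},{"tx":0,"ty":0,"tz":0,"ax":0,"ay":0,"az":0,"jaw":0},{"tx":0,"ty":0,"tz":0,"ax":0,"ay":0,"az":0,"jaw":0},{"tx":0,"ty":0,"tz":0,"ax":0,"ay":0,"az":0,"jaw":0},{"tx":0,"ty":0,"tz":-0.02,"ax":0,"ay":0,"az":0,"jaw":0},{"tx":0,"ty":0,"tz":-0.03,"ax":0,"ay":0,"az":0,"jaw":0},{"tx":0,"ty":0,"tz":-0.04,"ax":0,"ay":0,"az":0,"jaw":0},{"tx":0,"ty":0,"tz":-0.04,"ax":0,"ay":0,"az":0,"jaw":0}]' 40
python3 - <<'E'
from h import *
im,K,E=grab("wrist");cv2.imwrite("pics/w5.png",im[:,:,::-1])
im,K,E=grab("side");cv2.imwrite("pics/s5.png",cv2.resize(im[185:300,250:405],None,fx=4.5,fy=4.5,interpolation=cv2.INTER_CUBIC)[:,:,::-1])
E
python3 y.py
```

```text
time: 31.05
ee_pos: [0.647, -0.0275, 0.212]
tcp_rot: [-179.9, -0.1, -179.6]
wrist_force: [0.2, -0.2, 0.1]
opening: 0.0427
grasp_force: 0.0
(np.int32(16), [254.3, 274.7], [252, 273, 5, 4]) [ 0.599  -0.1401  0.09  ]
(np.int32(13), [355.7, 275.0], [354, 274, 5, 3]) [0.5979 0.084  0.09  ]
```

View pics/w5.png

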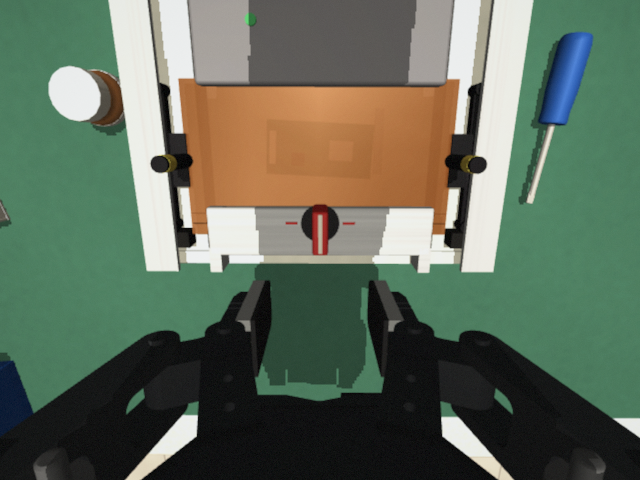

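View pics/s5.png

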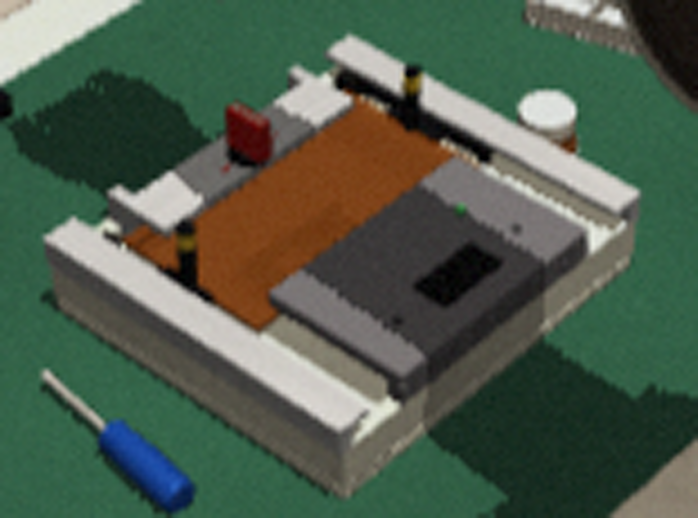

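The wing now lies along box x at (320,225), square to the red marks, and sits down on its hub. The cover is closed with nothing else disturbed. I'll check the wing height and the post-to-axis distance, which should be 50 mm.

```bash
python3 - <<'E'
from h import *
o=telemetry.get_obs();im,K,E=grab("wrist")
for p in [(160,163),(477,164)]: print("cap",onz(K,E,p,.105).round(4))
g=cv2.cvtColor(im,cv2.COLOR_RGB2HSV)
m,b=blobs(im,(22,110,50),(38,255,255),(130,140,510,190),5);print([(x[1],onz(K,E,x[1],.09).round(4)) for x in b])
m=cv2.inRange(g[195:262,305:335],np.array((0,0,130)),np.array((180,130,255)))
n,l,s,c=cv2.connectedComponentsWithStats(m);print(s.tolist())
_,b=blobs(im,(0,120,50),(8,255,255),(280,195,360,262),6);print(b)
marks=[x for x in b if x[2][3]<8]
if len(marks)==2:print("mark mid",np.mean([onz(K,E,x[1],.071) for x in marks],0).round(4))
for z in (.104,.107,.110,.119): print(z,[proj(K,E,[x,-.0275,z]).round(1).tolist() for x in (.631,.665)])
E
```

```text
cap [ 0.5985 -0.1407  0.105 ]
cap [0.5974 0.083  0.105 ]
[([170.9, 159.5], array([ 0.5971, -0.139 ,  0.09  ])), ([465.9, 160.8], array([0.5963, 0.0811, 0.09  ]))]
[[0, 0, 30, 67, 1327], [0, 12, 1, 1, 1], [29, 12, 1, 1, 1], [0, 17, 30, 49, 681]]
[(np.int32(595), [319.8, 224.8], [312, 202, 17, 50]), (np.int32(22), [291.0, 220.5], [286, 220, 11, 2]), (np.int32(21), [348.2, 220.5], [343, 220, 11, 2])]
mark mid [ 0.6476 -0.0276  0.071 ]
0.104 [[319.9, 209.2], [319.5, 253.0]]
0.107 [[319.9, 210.0], [319.5, 254.3]]
0.11 [[319.9, 210.9], [319.5, 255.6]]
0.119 [[319.8, 213.6], [319.5, 259.8]]
```

The posts sit 49.6 mm from the fastener axis (closed), the wing top is about 0.106 m up (locked down), and the robot is clear of everything.

```bash
python3 -c "
from workcell import workorder;print(workorder.job_done())"
```

```text
the job is handed in; nothing more can be done
None
```

The amber cover is closed at both ends, the red fastener is pushed in, turned a quarter and let go (images show it locked down), and the job is handed in at about 31 s, with nothing else seen to have moved.

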